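# Clear the sealer's catch tray into the cart tier

### The arm

A 6-joint arm with a two-finger parallel gripper is mounted at the origin on the work surface. World frame = base frame: x ahead of the robot, y to its left, z up, the work surface at z = 0. Lengths are in m, angles in degrees, forces in N, time in s.
With the tool pointing down it reaches from about 0.4 to 0.825 m from the base axis. Payload 7 kg.
Tool frame: the origin (TCP) lies on the centre line of the jaws, within the pads' length; the fingertips stand 11 mm ahead of it and the grasp point (between the pads) lies 8 mm behind it; z points along the fingers, y is the direction in which the jaws open and shut (so a half turn about z gives the same grasp; the last joint's range is limited). The gripper opens to 88 mm and grips with 3 to 60 N. Pads are 19 mm wide; open, the fingers measure 130 mm over their backs; the gripper's body (78 mm by 193 mm) begins 47 mm behind the grasp point.
Start: joints at [90.648, 20.546, 0.682, 0, -70.136, -16.507], TCP at [0.184, 0.649, 0.238] pointing down, gripper open.
Joint ranges: [-176.03, 176.03], [-82.01, 121.73], [-58.28, 71.71], [-173.87, 95.51], [-174.79, -0.11], [-173.66, 173.66]. Speed limits (degrees/s): [136.94, 136.94, 172.46, 180, 180, 180].

### API

Orientations are given as [roll, pitch, yaw] about the fixed x, y, z axes, in that order (R = Rz(yaw) Ry(pitch) Rx(roll)).
In Python, from plant import ctrl, cams, order gives the robot as it stands.
- The arm moves only by the tool jog_arm, never from a script. Its argument "motion" is a list of rows, each an object with "offset": the shift along the tool's x, y, z in mm, a list of three; "roll": the turn about the tool's z in rad; "hand": the finger opening in mm, from 0 to 87.6. A call has 1 to 20 rows; each row is the pose to reach, as a shift and turn from the pose commanded when the call began, along the tool's axes at that moment; what a row does not reach only later rows make up. A row lasts 1/12 s, in which the tool goes at most 41.7 mm and 7.16 degrees, less where a joint would pass 70% of its speed; a pose out of reach is approached as far as the arm can. A call with a gripper value outside its range is refused whole. The fingers move at their own pace and stop on an object; the grip force is fixed at half the most. Time passes only in rows, so rows that repeat a pose let the fingers close. It gives the time, the measured TCP pose, the force and the opening at its end, in the units of the state.
- ctrl.get_obs(): the state, without advancing time (a new reading comes with each control period).
- cams.snapshot(name): name is "scene" or "top" or "wrist"; returns a dict with "img" (400x640x3 uint8, red, green, blue), "K" (3x3 intrinsics, pixels), "cam_to_world" (4x4, takes a point from camera to world coordinates); the wrist camera has in their place "T_tool_cam" (4x4, takes a point from camera to tool coordinates, whose origin is the TCP and whose axes are the flange's). Camera axes: x right, y down, z forward; pixel columns grow to the right and rows downward; lengths in m; the calibration is good to about 2 mm. A picture is of the moment at which its call begins: read the wrist's pose just before it. There is no depth.
- order.close_job(): hands the job in, once; it reports no verdict.
The state is a dict: "clock": time; "joint_pos": joint angles; "qvel": joint speeds; "tau": joint torques, N m; "tool_pos": TCP position; "orientation": TCP orientation; "force": force on the tool from outside, world axes, zero at the start; "moment": the same for the moment, N m; "opening": finger opening in m.
Only numpy, scipy, OpenCV 4.12 (cv2) and the standard library are available. Lean on these libraries where they do the work, as an engineer would, in place of code of your own. Each camera call takes 0.05 s, during which the arm holds its last target. There are 200 camera calls.

### The job

Two sealed flat tins and one that is still open (no lid) have come out of the tin sealer onto its catch tray. Slide the two sealed tins (do not lift them) off the tray's open end into the cart's pulled-out top tier, leaving the open tin where it is; once both are in the tier, gently push the tier fully home into the cart, without ramming it. Leave the jar, the cup and the coaster as they are.

Things in the scene. Friction and masses are not known exactly. Their poses are not given: they have to be found in the camera images.
- sealer: Fixed white tin sealer with a steel catch tray reaching out from its face. Origin: at counter height (z = 0) under the middle of the tray's open end. Its y axis points from the open end along the tray to the machine, x across the tray, z up. The machine's face is at y = 360 mm, its body 280 mm wide (x), 200 mm deep (to y = 560 mm), 202 mm high.
- tray_end (a point): Middle of the tray's open end, on the floor surface (62 mm above the sealer's origin, same axes). The flat floor is 4 mm thick, 270 mm wide (x), 360 mm long (y 0 to 360). Side walls 3 mm thick rise 22 mm along both long sides; the open end (y = 0) has no wall or lip and overhangs the near long wall of the cart's tier by 15 to 80 mm.
- tin_a: Sealed oblong aluminium tin with a closed flat lid, 60 mm (its x) x 90 mm (its y) x 30 mm (its z), about 0.13 to 0.25 kg; origin at its middle. It starts flat on the tray, long side roughly along the tray, middle 60 to 190 mm from the open end, in any one of three places side by side across the tray (about 85 mm apart).
- tin_b: The other sealed tin, just the same; in another of the three places.
- open_tin: Bystander: tin of the same outside size without a lid, empty, walls 3 mm; origin at the middle of its 60 x 90 x 30 mm. It stands open side up on the tray in the remaining one of the three places and must stay there.
- cart: The slim rolling cart, standing fixed beside the counter; its three pale blue tiers are 420 x 240 mm. Origin at counter height (z = 0), middle of the cart. x points the way the top tier slides home, y to the counter side, z up. It stands still; only its top tier moves.
- tier (a joint): How far the cart's top tier is pulled out, m: 0 = fully home against its stop, grows as the tier slides out along the cart's -x (towards the robot side); starts 0.12 to 0.15 out, travel 0.16. Smooth runners: 1 to 3 N moves it and it stays where it is left.
- tier_floor (a point): A point on the inner floor of the top tier, midway across and 150 mm behind the outside of its front (-x) wall. The tier is a pale blue open metal tray 420 mm (x) x 240 mm (y) outside, walls 4 mm thick. The floor lies 8 mm above counter height and the walls rise 38 mm above it. Axes: x along the tier's runners (+x is the way home), y across, z up. Moves with the tier.
- tier_front (a point): Middle of the outside of the tier's front wall (the short wall on the -x side), at the rim; the flat wall reaches 42 mm down from here and is 240 mm wide; the space in front of it is free. Same axes as tier_floor.
- jar: Bystander: capped glass jar, 76 mm across, 120 mm high, on the counter on the tray's +x side; origin under its middle.
- cup: Bystander: yellow silicone cup with lid, 80 mm across, 95 mm high, on the counter on the tray's -x side; origin under its middle.
- coaster: Bystander: round bamboo coaster, 94 mm across, 8 mm thick, flat on the counter near the machine on its -x side; origin under its middle.
Mind the look-alikes: they are no part of the job. Leave any blue look-alike of the tin_b alone.

How it is judged:
By the outcome, as a careful person would: the job done as asked, in the order asked, and still so for the second after the job is handed in, with the robot touching nothing.
It also fails if it takes over 59 s, if anything falls off the work surface, if the arm or the gripper's body presses on something with over 40 N, if the wrist force passes 120 N, or if a joint passes its speed limit or range.

## Working session

There is one attempt and no reset: what is moved stays moved. The work goes in short steps, Python scripts to look and compute and a tool call to move; the robot and the scene stay as the last step left them, time stands still between calls to the robot, and variables do not carry over. Pictures are saved under pics/ and viewed, about 8 in all and at most 12, crops included, and the job is handed in when it is done.

Besides the shell and the picture viewer there is one more tool, called after "Emit:" as a command line: name --argument value ..., lists and objects as JSON in quotes. jog_arm: Moves the arm, as the interface text tells. Its arguments: {"type":"object","properties":{"motion":{"type":"array"}},"required":["motion"]}

```bash
ls; mkdir -p pics; python3 - <<'E'
from plant import ctrl,cams
import cv2,numpy as np
print(ctrl.get_obs())
for n in("scene","top"):
    s=cams.snapshot(n);cv2.imwrite(f"pics/{n}0.png",s["img"][:,:,::-1]);np.savez(f"pics/{n}0.npz",**s);print(n,s["K"].tolist(),np.round(s["cam_to_world"],4).tolist())
E
```

```text
pics
{'clock': 0.0, 'joint_pos': array([ 9.06487874e+01,  2.05914694e+01,  6.34645607e-01, -2.05804191e-02,
       -7.01357578e+01, -1.65060410e+01]), 'qvel': array([-0.03480029, -0.00592226,  0.05516682,  0.08960659,  0.04258518,
        0.01795158]), 'tau': array([-4.73323835e-04, -5.82711017e+01,  2.93048537e+01,  6.99741796e+00,
        7.01118741e-03, -1.57665850e-04]), 'tool_pos': array([0.18434065, 0.64885729, 0.23662746]), 'orientation': array([ 1.79905736e+02, -7.75690423e-03, -1.58642559e+01]), 'force': array([-0.43343863, -0.67726904,  0.1710983 ]), 'moment': array([-0.01203716, -0.04820554, -0.00092777]), 'opening': 0.08758506684400698}
scene [[501.09534417772886, 0.0, 327.6605758285862], [0.0, 501.09534417772886, 193.85883069244704], [0.0, 0.0, 1.0]] [[-0.8467, 0.4586, -0.2698, 0.8434], [0.532, 0.7297, -0.4295, 0.4261], [-0.0001, -0.5072, -0.8618, 0.9156], [0.0, 0.0, 0.0, 1.0]]
top [[403.16839749272793, 0.0, 312.9440778640211], [0.0, 403.16839749272793, 198.20899194751553], [0.0, 0.0, 1.0]] [[-0.0102, -0.9967, 0.0801, 0.49], [-0.9998, 0.0115, 0.0163, -0.0345], [-0.0172, -0.08, -0.9967, 0.9945], [0.0, 0.0, 0.0, 1.0]]
```

View pics/scene0.png

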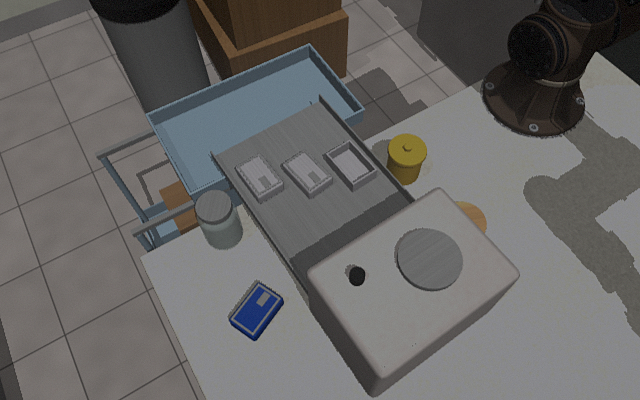

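View pics/top0.png

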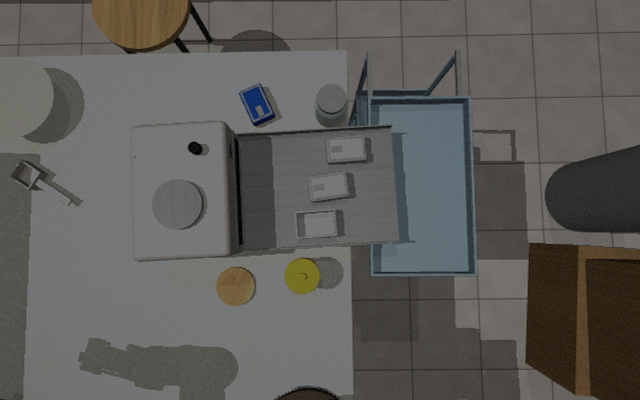

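The scene view shows two lidded tins at (260,176) and (307,173), and the open one at (351,165). The blue tin at (256,310) lies on the counter, so it is the look-alike to leave alone. In the top view the sealed tins are at (347,150) and (328,187), the open tin is at (319,224), and the tier spans (371–476, 97–275). I'll measure these and confirm with one crop.

```bash
cat > h.py <<'E'
import numpy as np,cv2
def ray(s,uv,z):
    K,T=s["K"],s["cam_to_world"]; d=T[:3,:3]@np.linalg.solve(K,[uv[0],uv[1],1.]); o=T[:3,3]
    return (o+d*(z-o[2])/d[2])[:2]
def px(s,p):
    K,T=s["K"],s["cam_to_world"]; c=T[:3,:3].T@(np.array(p)-T[:3,3]); c=K@c; return c[:2]/c[2]
def tins(s,z,roi,thr=150):
    x0,y0,x1,y1=roi; g=s["img"].max(2)[y0:y1,x0:x1]
    m=cv2.morphologyEx((g>thr).astype(np.uint8),cv2.MORPH_CLOSE,np.ones((5,5)))
    out=[]
    for c in cv2.findContours(m,cv2.RETR_EXTERNAL,cv2.CHAIN_APPROX_NONE)[0]:
        if cv2.contourArea(c)<200: continue
        P=np.array([ray(s,(p[0][0]+x0,p[0][1]+y0),z) for p in c])*1000
        r=cv2.minAreaRect(P.astype(np.float32)); out.append((r,cv2.boundingRect(c)))
    return out
E
python3 - <<'E'
from h import *
s=dict(np.load("pics/top0.npz"))
g=s["img"].max(2); print("floor",g[170,270],g[230,280],"lid",g[150,345],g[187,325],"wall tin",g[212,300:338:4])
for t in (130,150,170):
  for r in tins(s,.092,(245,132,396,242),t): print(t,np.round(np.array(r[0][0]),1),np.round(r[0][1],1),round(r[0][2],1),r[1])
for n,uv,z in [("trayendL",(392,127),.084),("trayendR",(400,241),.084),("traymachL",(237,134),.084),("traymachR",(240,250),.084),("tier c1",(371,97),.046),("c2",(470,97),.046),("c3",(476,275),.046),("c4",(371,275),.046),("jar",(331,97),.12),("cup",(302,274),.095)]:
    print(n,np.round(ray(s,uv,z)*1000,0))
c=cv2.resize(s["img"][90:290,235:485,::-1],None,fx=3,fy=3,interpolation=cv2.INTER_CUBIC)
cv2.imwrite("pics/crop0.png",np.clip(c*1.3,0,255).astype(np.uint8))
E
```

```text
floor 67 105 lid 121 121 wall tin [117  90  76  74  69  83  89 106 118  62]
trayendL [ 725. -202.]
trayendR [ 465. -214.]
traymachL [714. 154.]
traymachR [448. 146.]
tier c1 [ 809. -161.]
c2 [ 805. -397.]
c3 [ 384. -394.]
c4 [ 386. -152.]
jar [785. -63.]
cup [395.   6.]
```

View pics/crop0.png

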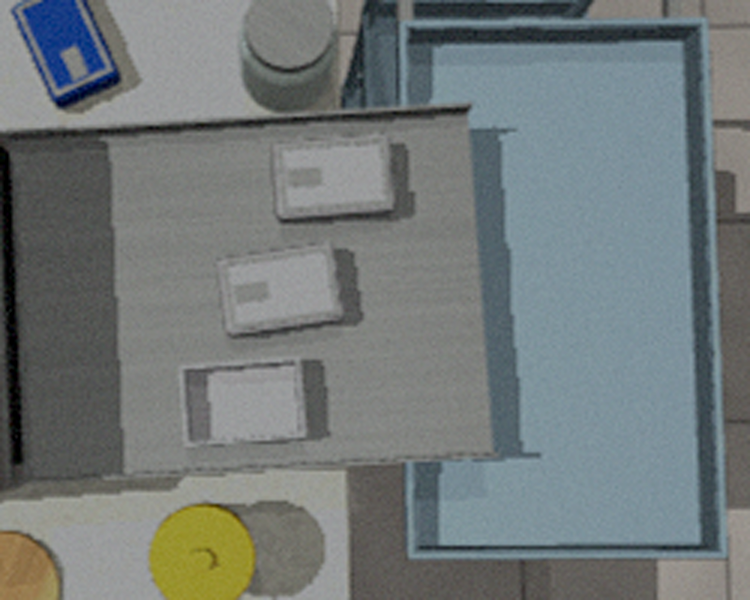

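The crop confirms it. The tins at crop (334,178) and (281,289) have closed lids with labels, while the one at (243,403) shows an open cavity. Next I'll work out the tin poses and the push start points.

```bash
python3 - <<'E'
from h import *
s=dict(np.load("pics/top0.npz"))
f=lambda p,z:ray(s,(p[0]/3+235,p[1]/3+90),z)*1000
for n,C in dict(t1=[(275,145),(388,138),(393,212),(280,219)],t2=[(220,262),(330,244),(342,322),(232,334)],op=[(181,368),(302,360),(305,437),(187,446)]).items():
    P=np.array([f(c,.092) for c in C]); d=(P[0]+P[3]-P[1]-P[2]); print(n,P.mean(0).round(1),"len",np.hypot(*d).round()/2,"dir deg from +y",np.degrees(np.arctan2(-d[0],d[1])).round(1))
print("end",f((472,125),.062),f((490,440),.062))
a=ray(s,(237,134),.084)
E
```

```text
t1 [672.5 -96.5] len 85.5 dir deg from +y 2.8
t2 [588.  -55.4] len 83.0 dir deg from +y 7.1
op [504.2 -26.5] len 89.0 dir deg from +y 3.5
end [ 719.34014772 -206.93669957] [ 474.23167399 -214.32164456]
```

Emit:
jog_arm --motion '[{"offset": [0, 0, -40], "roll": 0, "hand": 8}, {"offset": [0, 0, -80], "roll": 0, "hand": 8}, {"offset": [652, 516, -80], "roll": 1.252, "hand": 8}, {"offset": [652, 516, -80], "roll": 1.252, "hand": 8}, {"offset": [652, 516, -80], "roll": 1.252, "hand": 8}, {"offset": [652, 516, -80], "roll": 1.252, "hand": 8}, {"offset": [652, 516, -80], "roll": 1.252, "hand": 8}, {"offset": [652, 516, -80], "roll": 1.252, "hand": 8}, {"offset": [652, 516, -80], "roll": 1.252, "hand": 8}, {"offset": [652, 516, -80], "roll": 1.252, "hand": 8}, {"offset": [652, 516, -80], "roll": 1.252, "hand": 8}, {"offset": [652, 516, -80], "roll": 1.252, "hand": 8}, {"offset": [652, 516, -80], "roll": 1.252, "hand": 8}, {"offset": [652, 516, -80], "roll": 1.252, "hand": 8}, {"offset": [652, 516, -80], "roll": 1.252, "hand": 8}, {"offset": [652, 516, -80], "roll": 1.252, "hand": 8}, {"offset": [652, 516, -80], "roll": 1.252, "hand": 8}, {"offset": [652, 516, -80], "roll": 1.252, "hand": 8}, {"offset": [652, 516, -80], "roll": 1.252, "hand": 8}, {"offset": [652, 516, -80], "roll": 1.252, "hand": 8}]'

```text
clock: 1.77
tool_pos: [0.6237, 0.0389, 0.3173]
orientation: [180.0, 0.0, -87.6]
force: [0.9, 1.1, 0.2]
opening: 0.0078
```

Emit:
jog_arm --motion '[{"offset": [40, -28, 60], "roll": 0, "hand": 8}, {"offset": [40, -28, 90], "roll": 0, "hand": 8}, {"offset": [40, -28, 110], "roll": 0, "hand": 8}, {"offset": [40, -28, 110], "roll": 0, "hand": 8}, {"offset": [40, -28, 110], "roll": 0, "hand": 8}, {"offset": [40, -28, 110], "roll": 0, "hand": 8}]'

```text
clock: 2.27
tool_pos: [0.6535, 0.0024, 0.2096]
orientation: [-179.9, -0.0, -87.6]
force: [1.0, 0.0, 1.5]
opening: 0.0083
```

```bash
python3 - <<'E'
from plant import ctrl,cams
import cv2
o=ctrl.get_obs();print(o["tool_pos"],o["orientation"],o["joint_pos"].round(1),o["clock"])
s=cams.snapshot("wrist");cv2.imwrite("pics/w1.png",s["img"][:,:,::-1])
E
```

```text
[0.6535184  0.00235413 0.20955229] [-1.79898189e+02 -3.41108382e-02 -8.75549458e+01] [ 17.3  19.5  -4.6   0.1 -65.8 -14.9] 2.2667
```

View pics/w1.png

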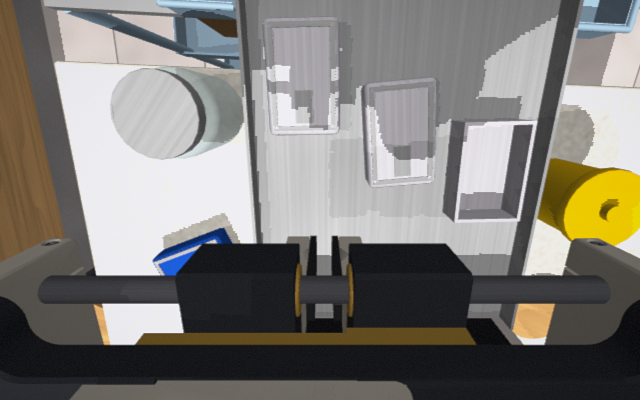

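The wrist view shows both lidded tins, at (303,76) and (400,132), and the open tin at (488,170). I'll cross-check their positions from this view before descending.

```bash
cat >> h.py <<'E'
def wrist(cams,ctrl):
    from scipy.spatial.transform import Rotation as R
    o=ctrl.get_obs(); s=cams.snapshot("wrist"); T=np.eye(4); T[:3,:3]=R.from_euler("xyz",o["orientation"],degrees=True).as_matrix(); T[:3,3]=o["tool_pos"]
    s["cam_to_world"]=T@s["T_tool_cam"]; return s
E
python3 - <<'E'
from h import *
from plant import ctrl,cams
s=wrist(cams,ctrl)
for C in ([(265,20),(338,20),(340,132),(273,133)],[(362,85),(434,80),(434,180),(371,186)],[(455,122),(533,120),(517,217),(446,221)]):
    P=np.array([ray(s,c,.092) for c in C])*1000; print(P.mean(0).round(1),P.round(0).tolist())
print(ray(s,(249,130),.084),ray(s,(545,130),.084))
E
```

```text
[674.4 -96.3] [[705.0, -138.0], [649.0, -140.0], [643.0, -56.0], [700.0, -52.0]]
[591.4 -55.2] [[627.0, -94.0], [569.0, -100.0], [557.0, -17.0], [612.0, -9.0]]
[510.9 -26.3] [[547.0, -68.0], [482.0, -72.0], [475.0, 14.0], [540.0, 21.0]]
[ 0.7220661  -0.05318454] [ 0.46391904 -0.064282  ]
```

Emit:
jog_arm --motion '[{"offset": [28, -16, 40], "roll": 0, "hand": 8}, {"offset": [28, -16, 80], "roll": 0, "hand": 8}, {"offset": [28, -16, 105], "roll": 0, "hand": 8}, {"offset": [28, -16, 120], "roll": 0, "hand": 8}, {"offset": [28, -16, 127], "roll": 0, "hand": 8}, {"offset": [28, -16, 131], "roll": 0, "hand": 8}, {"offset": [28, -16, 131], "roll": 0, "hand": 8}, {"offset": [28, -16, 131], "roll": 0, "hand": 8}]'

```text
clock: 3.03
tool_pos: [0.6711, -0.0246, 0.0789]
orientation: [-179.8, 0.0, -87.5]
force: [-0.5, -0.8, 0.1]
opening: 0.0082
```

Emit:
jog_arm --motion '[{"offset": [9, 0, 0], "roll": 0, "hand": 8}, {"offset": [17, 0, 0], "roll": 0, "hand": 8}, {"offset": [25, 0, 0], "roll": 0, "hand": 8}, {"offset": [34, 0, 0], "roll": 0, "hand": 8}, {"offset": [43, 0, 0], "roll": 0, "hand": 8}, {"offset": [52, 0, 0], "roll": 0, "hand": 8}, {"offset": [61, 0, 0], "roll": 0, "hand": 8}, {"offset": [70, 0, 0], "roll": 0, "hand": 8}, {"offset": [79, 0, 0], "roll": 0, "hand": 8}, {"offset": [88, 0, 0], "roll": 0, "hand": 8}, {"offset": [97, 0, 0], "roll": 0, "hand": 8}, {"offset": [106, 0, 0], "roll": 0, "hand": 8}, {"offset": [115, 0, 0], "roll": 0, "hand": 8}]'

```text
clock: 4.12
tool_pos: [0.6746, -0.1411, 0.0764]
orientation: [180.0, 0.0, -87.6]
force: [-0.1, 1.9, 1.1]
opening: 0.008
```

```bash
python3 - <<'E'
from plant import ctrl,cams
import cv2
s=cams.snapshot("scene");cv2.imwrite("pics/s1.png",cv2.resize(s["img"][60:220,120:440,::-1],None,fx=2.2,fy=2.2))
E
```

```text
(no output)
```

View pics/s1.png

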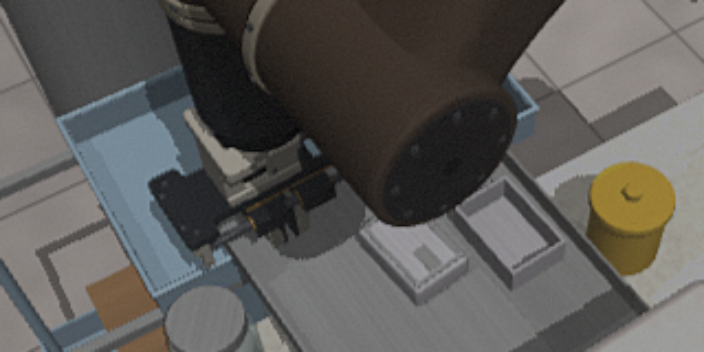

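The tin is sliding cleanly with about 2 N of push; neighbouring tins haven't moved. I'll carry on over the edge.

Emit:
jog_arm --motion '[{"offset": [8, 0, -1], "roll": 0, "hand": 8}, {"offset": [17, 0, -2], "roll": 0, "hand": 8}, {"offset": [26, 0, -2], "roll": 0, "hand": 8}, {"offset": [35, 0, -2], "roll": 0, "hand": 8}, {"offset": [44, 0, -2], "roll": 0, "hand": 8}, {"offset": [53, 0, -2], "roll": 0, "hand": 8}, {"offset": [62, 0, -2], "roll": 0, "hand": 8}, {"offset": [71, 0, -2], "roll": 0, "hand": 8}, {"offset": [76, 0, -2], "roll": 0, "hand": 8}, {"offset": [76, 0, -2], "roll": 0, "hand": 8}, {"offset": [60, 0, -40], "roll": 0, "hand": 8}, {"offset": [0, 0, -80], "roll": 0, "hand": 8}, {"offset": [-60, 0, -120], "roll": 0, "hand": 8}, {"offset": [-100, 0, -133], "roll": 0, "hand": 8}, {"offset": [-140, 0, -133], "roll": 0, "hand": 8}, {"offset": [-140, 0, -133], "roll": 0, "hand": 8}, {"offset": [-140, 0, -133], "roll": 0, "hand": 8}, {"offset": [-140, 0, -133], "roll": 0, "hand": 8}]'

```text
clock: 5.67
tool_pos: [0.6693, 0.0036, 0.2114]
orientation: [-179.8, 0.0, -87.3]
force: [1.0, 0.3, -0.3]
opening: 0.0082
```

```bash
python3 - <<'E'
from h import *
from plant import ctrl,cams
o=ctrl.get_obs();print(o["tool_pos"],o["orientation"],o["clock"])
s=cams.snapshot("scene")["img"][30:230,120:440];w=cams.snapshot("wrist")["img"]
cv2.imwrite("pics/s2.png",np.vstack([cv2.resize(s,(480,300)),cv2.resize(w,(480,300))])[:,:,::-1])
E
```

```text
[0.66929759 0.00359815 0.21140792] [-1.79834828e+02  3.37432426e-02 -8.73493604e+01] 5.6667
```

View pics/s2.png

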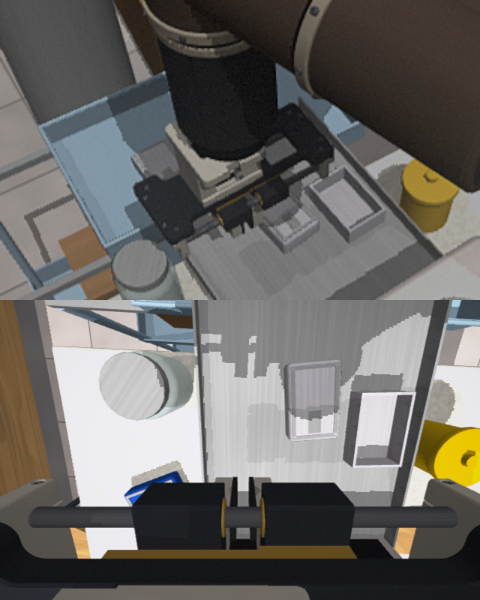

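The scene half shows tin 1 lying in the tier at about (150,155), and the wrist half shows tin 2 at (314,400) and the open tin at (380,428), both unmoved. Now tin 2.

Emit:
jog_arm --motion '[{"offset": [-9, 41, 0], "roll": 0, "hand": 8}, {"offset": [-18, 78, 10], "roll": 0, "hand": 8}, {"offset": [-18, 83, 40], "roll": 0, "hand": 8}, {"offset": [-18, 83, 80], "roll": 0, "hand": 8}, {"offset": [-18, 83, 110], "roll": 0, "hand": 8}, {"offset": [-18, 83, 125], "roll": 0, "hand": 8}, {"offset": [-18, 83, 132], "roll": 0, "hand": 8}, {"offset": [-18, 83, 132], "roll": 0, "hand": 8}, {"offset": [-18, 83, 132], "roll": 0, "hand": 8}]'

```text
clock: 6.52
tool_pos: [0.5855, 0.0135, 0.0778]
orientation: [180.0, -0.0, -87.6]
force: [-0.4, -0.3, 0.5]
opening: 0.0082
```

Emit:
jog_arm --motion '[{"offset": [8, 0, -1], "roll": 0, "hand": 8}, {"offset": [15, 0, -1], "roll": 0, "hand": 8}, {"offset": [22, 0, -1], "roll": 0, "hand": 8}, {"offset": [30, 0, -1], "roll": 0, "hand": 8}, {"offset": [38, 0, -1], "roll": 0, "hand": 8}, {"offset": [47, 0, -1], "roll": 0, "hand": 8}, {"offset": [56, 0, -1], "roll": 0, "hand": 8}, {"offset": [65, 0, -1], "roll": 0, "hand": 8}, {"offset": [74, 0, -1], "roll": 0, "hand": 8}, {"offset": [83, 0, -1], "roll": 0, "hand": 8}, {"offset": [92, 0, -1], "roll": 0, "hand": 8}, {"offset": [101, 0, -1], "roll": 0, "hand": 8}, {"offset": [110, 0, -1], "roll": 0, "hand": 8}, {"offset": [119, 0, -1], "roll": 0, "hand": 8}, {"offset": [128, 0, -1], "roll": 0, "hand": 8}, {"offset": [137, 0, -1], "roll": 0, "hand": 8}, {"offset": [142, 0, -1], "roll": 0, "hand": 8}]'

```text
clock: 7.93
tool_pos: [0.591, -0.1288, 0.0785]
orientation: [180.0, -0.0, -87.6]
force: [-0.5, 1.1, 0.3]
opening: 0.0083
```

```bash
python3 - <<'E'
from h import *
from plant import ctrl,cams
s=cams.snapshot("scene")["img"][30:230,120:440];w=cams.snapshot("wrist")["img"]
cv2.imwrite("pics/s3.png",np.vstack([cv2.resize(s,(480,300)),cv2.resize(w,(480,300))])[:,:,::-1])
E
```

```text
(no output)
```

View pics/s3.png

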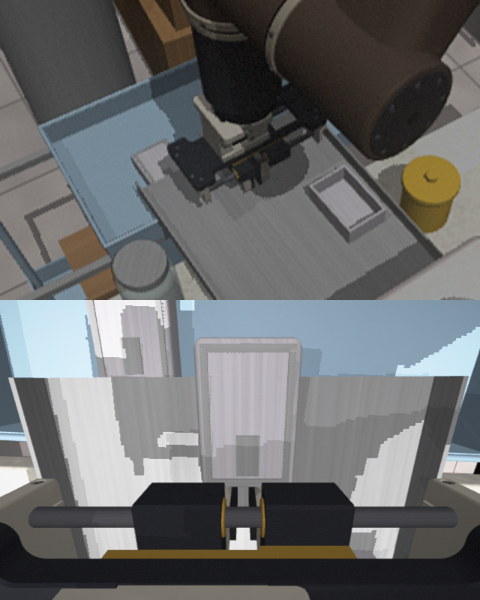

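Tin 1 is flat in the tier, and tin 2 is straight and centred on the fingers, so I'll finish the push and lift away.

Emit:
jog_arm --motion '[{"offset": [8, 0, -1], "roll": 0, "hand": 8}, {"offset": [17, 0, -1], "roll": 0, "hand": 8}, {"offset": [26, 0, -1], "roll": 0, "hand": 8}, {"offset": [35, 0, -1], "roll": 0, "hand": 8}, {"offset": [44, 0, -1], "roll": 0, "hand": 8}, {"offset": [53, 0, -1], "roll": 0, "hand": 8}, {"offset": [62, 0, -1], "roll": 0, "hand": 8}, {"offset": [71, 0, -1], "roll": 0, "hand": 8}, {"offset": [80, 0, -1], "roll": 0, "hand": 8}, {"offset": [87, 0, -1], "roll": 0, "hand": 8}, {"offset": [87, 0, -1], "roll": 0, "hand": 8}, {"offset": [87, 0, -40], "roll": 0, "hand": 4}, {"offset": [87, 0, -80], "roll": 0, "hand": 0}, {"offset": [90, 40, -120], "roll": 0, "hand": 0}, {"offset": [110, 80, -130], "roll": 0, "hand": 0}, {"offset": [130, 120, -130], "roll": 0, "hand": 0}, {"offset": [150, 160, -130], "roll": 0, "hand": 0}, {"offset": [170, 200, -130], "roll": 0, "hand": 0}, {"offset": [170, 240, -130], "roll": 0, "hand": 0}, {"offset": [170, 250, -130], "roll": 0, "hand": 0}]'

```text
clock: 9.7
tool_pos: [0.3455, -0.3084, 0.2085]
orientation: [180.0, 0.0, -87.6]
force: [-0.4, 0.3, -0.6]
opening: 0.0006
```

```bash
python3 - <<'E'
from h import *
from plant import ctrl,cams
o=ctrl.get_obs();print(o["tool_pos"],o["orientation"],o["clock"])
t=cams.snapshot("top");np.savez("pics/top4.npz",**t)
a=cv2.resize(t["img"][80:290,230:490],None,fx=2,fy=2,interpolation=cv2.INTER_CUBIC)
s=cams.snapshot("scene")["img"];b=cv2.resize(s[30:230,80:440],(520,289))
cv2.imwrite("pics/t4.png",np.clip(np.vstack([b[:170],a])*1.25,0,255).astype(np.uint8)[:,:,::-1])
E
```

```text
[ 0.34549202 -0.30843658  0.20852016] [ 1.79988254e+02  5.36107261e-03 -8.76483974e+01] 9.7
```

View pics/t4.png

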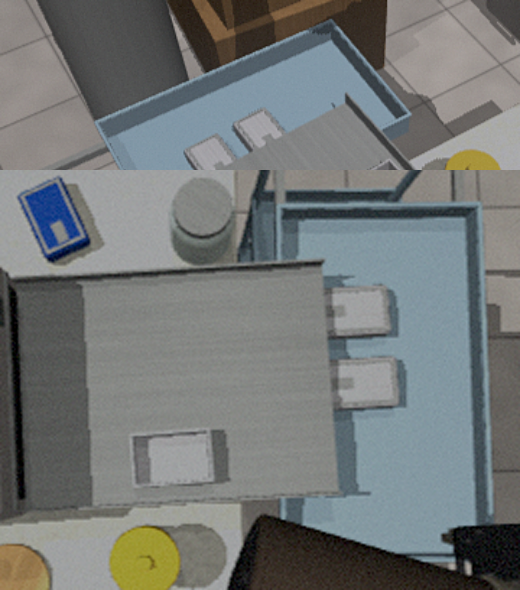

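Both tins are in the tier, and the open tin at (172,457) hasn't moved. One thing to check first: are they lying flat, or leaning on the tray edge? I'll enlarge both views and triangulate the lid corners.

```bash
python3 - <<'E'
from h import *
from plant import ctrl,cams
t=dict(np.load("pics/top4.npz"));s=cams.snapshot("scene");np.savez("pics/scene4.npz",**s)
a=cv2.resize(t["img"][130:210,380:440],None,fx=7,fy=7,interpolation=cv2.INTER_CUBIC)
b=cv2.resize(s["img"][90:170,200:300],None,fx=7,fy=7,interpolation=cv2.INTER_CUBIC)
c=np.hstack([a,b]);c=cv2.resize(c,None,fx=.714,fy=.714)
print(c.shape)
cv2.imwrite("pics/z4.png",np.clip(c*1.4,0,255).astype(np.uint8)[:,:,::-1])
E
```

```text
(400, 800, 3)
```

View pics/z4.png

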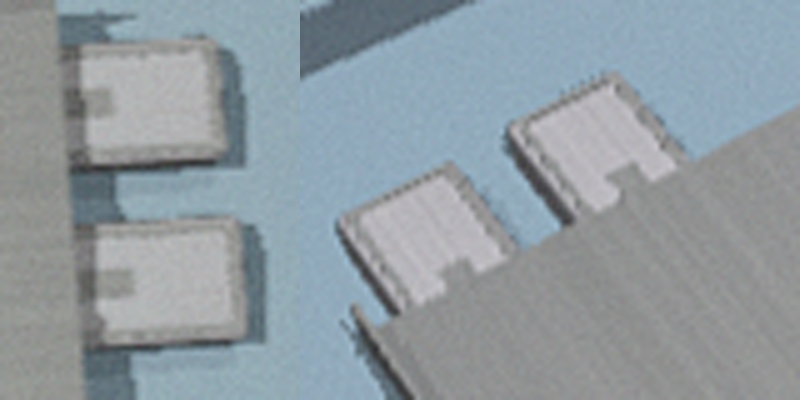

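The tray's shadow on the lids is about 4 px wide, against about 10 px on the tier floor. That fits lids 24 mm below the tray floor, so both tins lie flat. Next I'll go down in front of the tier's front wall (x ≈ 0.385).

Emit:
jog_arm --motion '[{"offset": [0, 10, 40], "roll": 0, "hand": 0}, {"offset": [0, 12, 80], "roll": 0, "hand": 0}, {"offset": [0, 12, 120], "roll": 0, "hand": 0}, {"offset": [0, 12, 150], "roll": 0, "hand": 0}, {"offset": [0, 12, 165], "roll": 0, "hand": 0}, {"offset": [0, 12, 172], "roll": 0, "hand": 0}, {"offset": [0, 12, 172], "roll": 0, "hand": 0}, {"offset": [0, 12, 172], "roll": 0, "hand": 0}]'

```text
clock: 10.52
tool_pos: [0.3374, -0.3086, 0.0369]
orientation: [-180.0, -0.0, -87.5]
force: [-0.3, -0.3, 0.0]
opening: 0.0002
```

Emit:
jog_arm --motion '[{"offset": [0, -5, 0], "roll": 0, "hand": 0}, {"offset": [0, -10, 0], "roll": 0, "hand": 0}, {"offset": [0.5, -14, 0], "roll": 0, "hand": 0}, {"offset": [0.7, -17, 0], "roll": 0, "hand": 0}, {"offset": [0.8, -20, 0], "roll": 0, "hand": 0}, {"offset": [1, -23, 0], "roll": 0, "hand": 0}, {"offset": [1, -26, 0], "roll": 0, "hand": 0}, {"offset": [1, -29, 0], "roll": 0, "hand": 0}, {"offset": [1.2, -32, 0], "roll": 0, "hand": 0}, {"offset": [1.4, -35, 0], "roll": 0, "hand": 0}, {"offset": [1.6, -38, 0], "roll": 0, "hand": 0}, {"offset": [1.7, -42, 0], "roll": 0, "hand": 0}, {"offset": [2, -46, 0], "roll": 0, "hand": 0}, {"offset": [2, -50, 0], "roll": 0, "hand": 0}, {"offset": [2.2, -54, 0], "roll": 0, "hand": 0}, {"offset": [2.4, -58, 0], "roll": 0, "hand": 0}, {"offset": [2.6, -62, 0], "roll": 0, "hand": 0}, {"offset": [2.8, -66, 0], "roll": 0, "hand": 0}, {"offset": [3, -70, 0], "roll": 0, "hand": 0}, {"offset": [3, -74, 0], "roll": 0, "hand": 0}]'

```text
clock: 12.18
tool_pos: [0.4109, -0.3084, 0.0365]
orientation: [-180.0, -0.0, -87.6]
force: [-2.1, -1.0, -0.2]
opening: 0.0001
```

Emit:
jog_arm --motion '[{"offset": [0.2, -4, 0], "roll": 0, "hand": 0}, {"offset": [0.3, -8, 0], "roll": 0, "hand": 0}, {"offset": [0.5, -12, 0], "roll": 0, "hand": 0}, {"offset": [0.7, -16, 0], "roll": 0, "hand": 0}, {"offset": [0.8, -20, 0], "roll": 0, "hand": 0}, {"offset": [1, -24, 0], "roll": 0, "hand": 0}, {"offset": [1.2, -28, 0], "roll": 0, "hand": 0}, {"offset": [1.3, -32, 0], "roll": 0, "hand": 0}, {"offset": [1.5, -36, 0], "roll": 0, "hand": 0}, {"offset": [1.7, -40, 0], "roll": 0, "hand": 0}, {"offset": [1.8, -44, 0], "roll": 0, "hand": 0}, {"offset": [2, -48, 0], "roll": 0, "hand": 0}, {"offset": [2.2, -52, 0], "roll": 0, "hand": 0}, {"offset": [2.4, -56, 0], "roll": 0, "hand": 0}, {"offset": [2.5, -60, 0], "roll": 0, "hand": 0}]'

```text
clock: 13.43
tool_pos: [0.4709, -0.3084, 0.0366]
orientation: [180.0, 0.0, -87.6]
force: [-1.4, -1.7, 0.8]
opening: 0.0002
```

```bash
python3 - <<'E'
from h import *
from plant import ctrl,cams
o=ctrl.get_obs();print(o["tool_pos"],o["force"].round(1),o["opening"])
t=cams.snapshot("top");np.savez("pics/top5.npz",**t)
cv2.imwrite("pics/t5.png",np.clip(cv2.resize(t["img"][30:280,320:500],None,fx=2.4,fy=2.4)*1.3,0,255).astype(np.uint8)[:,:,::-1])
E
```

```text
[ 0.47092792 -0.30836666  0.03655228] [-1.4 -1.7  0.8] 0.00023135584584309973
```

View pics/t5.png

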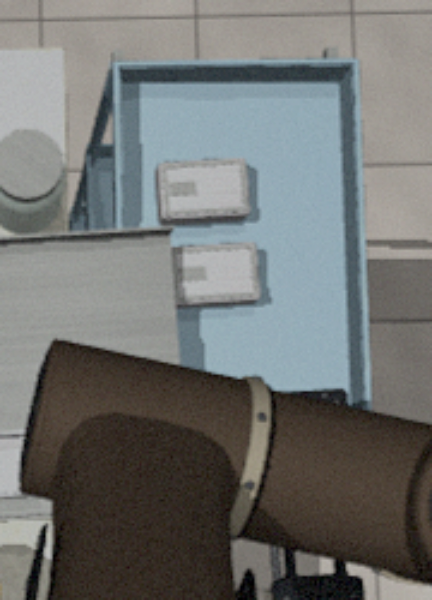

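The tier is moving with 1–2 N, and the two tins at (203,190) and (218,273) ride along flat. The last part goes slowly, watching the force.

Emit:
jog_arm --motion '[{"offset": [0, -1.5, 0], "roll": 0, "hand": 0}, {"offset": [0.1, -3, 0], "roll": 0, "hand": 0}, {"offset": [0.2, -4.5, 0], "roll": 0, "hand": 0}, {"offset": [0.2, -6, 0], "roll": 0, "hand": 0}, {"offset": [0.3, -7.5, 0], "roll": 0, "hand": 0}, {"offset": [0.4, -9, 0], "roll": 0, "hand": 0}, {"offset": [0.4, -10.5, 0], "roll": 0, "hand": 0}, {"offset": [0.5, -12, 0], "roll": 0, "hand": 0}, {"offset": [0.5, -13.5, 0], "roll": 0, "hand": 0}, {"offset": [0.6, -15, 0], "roll": 0, "hand": 0}, {"offset": [0.7, -16.5, 0], "roll": 0, "hand": 0}, {"offset": [0.7, -18, 0], "roll": 0, "hand": 0}]'

```text
clock: 14.48
tool_pos: [0.4887, -0.3083, 0.0365]
orientation: [180.0, 0.0, -87.6]
force: [-2.1, -0.1, -0.3]
opening: 0.0003
```

Emit:
jog_arm --motion '[{"offset": [0, -1, 0], "roll": 0, "hand": 0}, {"offset": [0, -2, 0], "roll": 0, "hand": 0}, {"offset": [0, -3, 0], "roll": 0, "hand": 0}, {"offset": [0, -4, 0], "roll": 0, "hand": 0}, {"offset": [0, -5, 0], "roll": 0, "hand": 0}, {"offset": [0, -6, 0], "roll": 0, "hand": 0}, {"offset": [0, -7, 0], "roll": 0, "hand": 0}, {"offset": [0, -8, 0], "roll": 0, "hand": 0}]'

```text
clock: 15.15
tool_pos: [0.4966, -0.308, 0.0366]
orientation: [-180.0, -0.0, -87.6]
force: [-1.1, 0.2, -0.5]
opening: 0.0004
```

Emit:
jog_arm --motion '[{"offset": [0, -1, 0], "roll": 0, "hand": 0}, {"offset": [0, -2, 0], "roll": 0, "hand": 0}, {"offset": [0, -3, 0], "roll": 0, "hand": 0}, {"offset": [0, -4, 0], "roll": 0, "hand": 0}]'

```text
clock: 15.48
tool_pos: [0.5006, -0.3078, 0.0366]
orientation: [180.0, 0.0, -87.6]
force: [-1.6, -0.3, -0.1]
opening: 0.0008
```

Emit:
jog_arm --motion '[{"offset": [0, -1, 0], "roll": 0, "hand": 0}, {"offset": [0, -2, 0], "roll": 0, "hand": 0}, {"offset": [0, -3, 0], "roll": 0, "hand": 0}, {"offset": [0, -4, 0], "roll": 0, "hand": 0}, {"offset": [0, -5, 0], "roll": 0, "hand": 0}]'

```text
clock: 15.9
tool_pos: [0.5052, -0.3076, 0.0365]
orientation: [180.0, 0.0, -87.6]
force: [-4.3, -2.9, 1.2]
opening: 0.0
```

Emit:
jog_arm --motion '[{"offset": [0, -1, 0], "roll": 0, "hand": 0}, {"offset": [0, -2, 0], "roll": 0, "hand": 0}, {"offset": [0, -3, 0], "roll": 0, "hand": 0}, {"offset": [0, -4, 0], "roll": 0, "hand": 0}]'

```text
clock: 16.23
tool_pos: [0.5055, -0.3075, 0.0364]
orientation: [179.6, 0.1, -87.6]
force: [-16.0, -3.0, 13.1]
opening: 0.0003
```

It has met the stop: the TCP stalls at x = 0.5055 as the force rises to 16 N, after about 141 mm of tier travel. I'll back off, lift and check.

Emit:
jog_arm --motion '[{"offset": [0, 4, 0], "roll": 0, "hand": 0}, {"offset": [0, 20, 0], "roll": 0, "hand": 0}, {"offset": [0, 45, 0], "roll": 0, "hand": 0}, {"offset": [0, 60, -30], "roll": 0, "hand": 0}, {"offset": [0, 60, -70], "roll": 0, "hand": 0}, {"offset": [0, 60, -110], "roll": 0, "hand": 0}, {"offset": [0, 80, -150], "roll": 0, "hand": 0}, {"offset": [0, 110, -180], "roll": 0, "hand": 0}, {"offset": [0, 140, -200], "roll": 0, "hand": 0}, {"offset": [0, 140, -200], "roll": 0, "hand": 0}, {"offset": [0, 140, -200], "roll": 0, "hand": 0}, {"offset": [0, 140, -200], "roll": 0, "hand": 0}]'

```text
clock: 17.23
tool_pos: [0.3701, -0.3133, 0.2368]
orientation: [-179.9, -0.0, -87.6]
force: [0.1, -0.1, -0.2]
opening: 0.0005
```

```bash
python3 - <<'E'
from h import *
from plant import ctrl,cams
o=ctrl.get_obs();print(o["tool_pos"],o["force"].round(1),o["clock"])
t=cams.snapshot("top");np.savez("pics/top6.npz",**t);s=cams.snapshot("scene")["img"]
a=cv2.resize(t["img"][40:290,220:500],None,fx=1.3,fy=1.3)
b=cv2.resize(s[30:280,80:500],(546,325))[:,:430]
cv2.imwrite("pics/t6.png",np.clip(np.hstack([a[:325],b])*1.3,0,255).astype(np.uint8)[:,:,::-1])
E
```

```text
[ 0.37006054 -0.31325477  0.23681764] [ 0.1 -0.1 -0.2] 17.2333
```

View pics/t6.png

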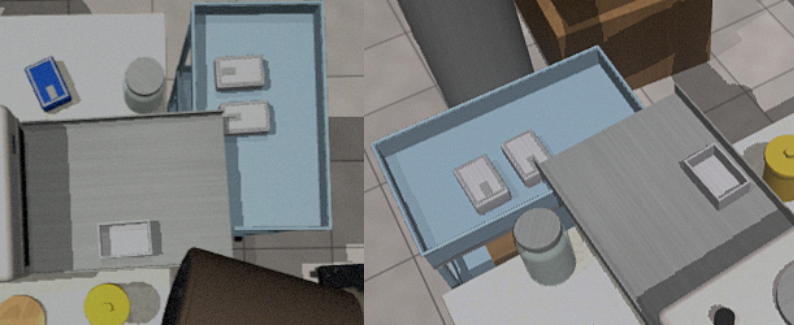

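The tier is home, with both tins flat inside at (240,72) and (246,117). The open tin, jar, cup, coaster and blue tin are unmoved. One check for rebound, then I'll hand in.

```bash
python3 - <<'E'
from h import *
from plant import order
s=dict(np.load("pics/top6.npz"))
for p in [(327,230),(240,231)]: print(ray(s,(p[0]/1.3+220,p[1]/1.3+40),.046))
t=dict(np.load("pics/top0.npz"))
for n,r in dict(open=(285,200,350,250),cup=(280,250,325,290),jar=(310,80,350,120)).items():
    x0,y0,x1,y1=r;print(n,np.abs(s["img"][y0:y1,x0:x1].astype(int)-t["img"][y0:y1,x0:x1]).mean().round(1))
print(order.close_job())
E
```

```text
[ 0.51817927 -0.38906074]
[ 0.5180541  -0.23326679]
open 12.1
cup 10.8
jar 10.8
the job is handed in; nothing more can be done
None
```

I slid both sealed tins off the tray's open end into the tier, then pushed the tier home and handed the job in at about 17 s of the 59 s allowed. No verdict was reported.

- **Tins:** I pushed each one from behind with nearly closed fingers at about 0.1 m/s, reading 1–2 N partway through. The last picture shows both lying flat in the tier.
- **Tier:** it moved with 1–2 N and I slowed to 12 mm/s near the end. It stopped after about 141 mm. The push force was 16 N at the end of the last jog, and I backed off straight away.
- **Tier position after release:** from the picture, the front wall is at x ≈ 0.518 m. The arm's contact position put it at about 0.526 m. The 8 mm gap is larger than the 2 mm camera calibration. I put it down to reading about 2 mm per pixel off a shrunken picture and to assuming how thick the finger is, but I didn't settle it with a second push.
- **Bystanders:** the open tin, jar, cup, coaster and blue look-alike all look unmoved. A pixel comparison of the open tin, jar and cup gave a similar small difference for each (11–12 grey levels), probably picture noise and arm shadow, so it doesn't prove much.

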